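# Lower the ratchet hold-down onto the board

## Robot

A 6-joint arm with a two-finger parallel gripper is mounted at the origin on the work surface. World frame = base frame: x ahead of the robot, y to its left, z up, the work surface at z = 0. Lengths are in m, angles in rad, forces in N, time in s.
With the tool pointing down it reaches from about 0.375 to 0.925 m from the base axis. Payload 5.7 kg.
Tool frame: the origin (TCP) lies midway between the tips of the shut fingers; the grasp point (between the pads) lies env.grasp_offset behind it (env.grasp_offset is the distance from the TCP to the grasp point, in m); z points along the fingers, y is the line along which they close (so a half turn about z gives the same grasp; the last joint's range is limited). The gripper opens to 85 mm and grips with 20 to 120 N. Pads are 22 mm wide; open, the fingers measure 114 mm over their backs; the gripper's body (76 mm by 85 mm) begins 54 mm behind the grasp point. The pads swing forward as they close: fully open they stand 13 mm farther back than shut.
Start: joints at [-1.254, 0.359, 1.51, -0, 1.272, -0.115], TCP at [0.251, -0.545, 0.231] pointing down, gripper open.
Joint ranges: [-2.97, 2.97], [-1.01, 2.36], [0.21, 2.38], [-0.96, 4.11], [0.2, 2.71], [-2.98, 2.98]. Speed limits (rad/s): [2.39, 2.39, 3.14, 3.14, 3.14, 3.14].

## Interface

Orientations are given as a unit quaternion [w, x, y, z].
In Python, from plant import env gives the robot as it stands.
- The arm moves only by the tool arm_command, never from a script. Its argument "increments" is one flat list of numbers, 5 for each row, row after row: the shift along the tool's x, y, z scaled (see below), then the turn about the tool's z scaled (see below), then the opening in per cent of the stroke, from 0 (shut) to 100 (fully open). In form: [x, y, z, spin, grip, x, y, z, spin, grip, ...]. A call has exactly 10 rows; each row shifts and turns the commanded pose from where the row before left it, along the tool's axes as they then stand; what a row does not reach is not made up. The controller multiplies each number of a shift by 3 cm and each number of a turn by 0.12 rad. A row lasts 1/10 s, in which the tool goes at most 50 mm and 8.59 degrees, less where a joint would pass 70% of its speed; a pose out of reach is approached as far as the arm can. A call with a number of a shift or a turn outside -1 to 1 is refused whole. A call with a gripper value outside its range is refused whole. The fingers move at their own pace and stop on an object; "squeeze" is the grip in N (left out, the last holds). Time passes only in rows, so rows that do not move let the fingers close, or fill a call up. It gives the time, the measured TCP pose, the force, the opening and the grip force at its end, in the units of the state.
- env.get_obs(): the state, without advancing time (a new reading comes with each control period).
- env.grab_frame(name): name is "side" or "top"; returns a dict with "color" (384x512x3 uint8, red, green, blue), "fx", "fy", "cx", "cy" (pixels), "rvec" (rotation vector, rad) and "tvec" (3), from world to camera coordinates, as OpenCV has them. Camera axes: x right, y down, z forward; pixel columns grow to the right and rows downward; lengths in m; the calibration is good to about 2 mm. A picture is of the moment at which its call begins. There is no depth.
- env.sign_off(): hands the job in; it is judged then, once.
The state is a dict: "clock": time; "q": joint angles; "joint_velocities": joint speeds; "joint_efforts": joint torques, N m; "tcp_pos": TCP position; "ee_rot": TCP orientation; "wrist_force": force on the tool from outside, world axes, zero at the start; "torque": the same for the moment, N m; "width": finger opening in m; "finger_force": force on a finger pad.
Only numpy, scipy, OpenCV 4.12 (cv2) and the standard library are available. Lean on these libraries where they do the work, as an engineer would, in place of code of your own. Each camera call takes 0.05 s, during which the arm holds its last target. There are 200 camera calls.

## Task

Clamp the cutting board for sanding: press the orange thumb pad of the ratchet pawl well down so that the pawl swings clear of the teeth, then push the raised hold-down arm down by its yellow pad until its rubber foot sits on the board. Leave the pawl free and the arm down, never force the arm against the engaged pawl or lift it higher, and do not shift the board or disturb the glue bottle, wax jar and sanding block beside it.

Things in the scene. Friction and masses are not known exactly. Their poses are not given: they have to be found in the camera images.
- stand: red cast stand screwed to the bench. Foot plate 100 (x) x 240 (y) x 12 mm, spanning local y from -90 to +150. Origin on the underside, straight below the arm's hinge axis, which runs along local x at 85 mm above the bench. The arm reaches out along local -y, the pawl's thumb pad along local +y; local z is up. Two upright cheeks, 52 mm over the outsides, carry the hinge and the pawl's pivot
- hold_arm (a joint): angle (rad) of the dark steel hold-down arm about its hinge on the stand: at 0 it rises 45 degrees towards local -y; it grows as the arm swings down; at 0.785 the arm is level and its rubber foot meets the board (its own stop is at 0.82). The hinge is stiff: the arm stays where it is left and takes about 2 to 6 N on the yellow pad to push down. With the pawl engaged a tooth of its wheel stops it at about 0.18
- push_pad (a point): middle of the upper face of the yellow push pad on the end of the arm. Pad 40 mm (local x) x 46 mm along the arm; this point lies 205 mm out along the arm from the hinge axis and 18 mm above the arm's centre line (so 206 mm from the axis); it travels on a circle about the hinge axis and ends 103 mm above the bench. The bar is 26 mm wide and 16 mm thick
- foot (a point): middle of the underside of the arm's black rubber foot, 40 mm across, 200 mm out from the hinge axis and 55 mm below the arm's centre line; 30 mm above the bench when down on the board
- pawl (a joint): angle (rad) of the steel see-saw pawl about its pivot on the stand: 0 = its nose sits between the teeth of the arm's wheel; grows as the orange thumb pad is pressed down; the nose clears the teeth above 0.16, count it free from 0.22; end stop at 0.36. Stiff, without a spring: it stays where it is left and takes about 3 to 4 N on the pad
- pawl_pad (a point): middle of the upper face of the orange thumb pad, 36 mm (local x) x 40 mm (local y); engaged it lies 117 mm from the stand's origin along local +y and 161 mm above the bench. The pivot axis runs along local x, 60 mm from the origin along local +y and 119 mm above the bench. Fully pressed, the pad is about 23 mm lower and 11 mm farther out along local +y
- board: loose wooden cutting board under the arm, 30 mm thick, body 200 (local x) x 110 mm (local y) with a handle 34 mm wide reaching 170 mm along local +x; origin at the centre of the body's underside; about 0.5 kg
- glue_mid (a point): centre of the white glue bottle with black cap, 50 mm across, 140 mm tall, standing loose
- wax_mid (a point): centre of the amber wax jar with dark lid, 60 mm across, 60 mm tall, standing loose
- sander_mid (a point): centre of the sanding block (green paper, cork, light wood), 60 x 100 mm, 44 mm tall, lying loose

How it is judged:
By the outcome, as a careful person would: the job done as asked, in the order asked, and still so for the second after the job is handed in, with the robot touching nothing.
It also fails if it takes over 48 s, if anything falls off the work surface, if the arm or the gripper's body presses on something with over 40 N, if the wrist force passes 120 N, or if a joint passes its speed limit or range.

## Working session

There is one attempt and no reset: what is moved stays moved. The work goes in short steps, Python scripts to look and compute and a tool call to move; the robot and the scene stay as the last step left them, time stands still between calls to the robot, and variables do not carry over. Pictures are saved under pics/ and viewed, at most 10 in all, crops included, and the job is handed in when it is done.

Besides the shell and the picture viewer there is one more tool, called after ">>>" as name(argument=value, ...), one argument or row to a line, values as JSON. arm_command: Moves the arm, as the interface text tells. Its arguments: {"type":"object","properties":{"increments":{"type":"array"},"squeeze":{"type":"number"}},"required":["increments"]}

```bash
mkdir -p pics; cat > h.py <<'E'
import cv2, numpy as np
from plant import env
def grab(n,f):
    d=env.grab_frame(n); cv2.imwrite('pics/'+f,cv2.cvtColor(d['color'],cv2.COLOR_RGB2BGR)); return d
def cam(d):
    R=cv2.Rodrigues(np.array(d['rvec'],float))[0]; t=np.array(d['tvec'],float).ravel()
    return R,t,np.array([[d['fx'],0,d['cx']],[0,d['fy'],d['cy']],[0,0,1]],float)
def ray(d,u,v):
    R,t,K=cam(d); return -R.T@t, R.T@np.linalg.solve(K,[u,v,1])
def onz(d,u,v,z):
    o,r=ray(d,u,v); return o+r*(z-o[2])/r[2]
def tri(d1,p1,d2,p2):
    o1,r1=ray(d1,*p1);o2,r2=ray(d2,*p2)
    s=np.linalg.lstsq(np.c_[r1,-r2],o2-o1,rcond=None)[0]
    a,b=o1+s[0]*r1,o2+s[1]*r2; return (a+b)/2,np.linalg.norm(a-b)
def proj(d,P):
    R,t,K=cam(d); return cv2.projectPoints(np.array(P,float).reshape(-1,3),np.array(d['rvec'],float),t,K,None)[0].reshape(-1,2)
def blob(d,lo,hi,minA=30):
    m=cv2.inRange(cv2.cvtColor(d['color'],cv2.COLOR_RGB2HSV),lo,hi)
    n,l,s,c=cv2.connectedComponentsWithStats(m)
    return [(s[i,4],s[i,:4].tolist(),c[i].round(1).tolist()) for i in range(1,n) if s[i,4]>=minA]
E
python3 - <<'E'
from h import *
for n in('side','top'):
    d=grab(n,n+'0.png'); print(n,ray(d,256,192))
    for k,lo,hi in(('yel',(22,120,120),(35,255,255)),('org',(8,150,130),(20,255,255)),('red',(0,150,60),(6,255,255))): print(k,blob(d,lo,hi))
o=env.get_obs();print(o['tcp_pos'],o['ee_rot'],o['clock'],env.grasp_offset,o['wrist_force'])
E
```

```text
side (array([ 0.47034975, -0.57123547,  0.80944421]), array([ 0.12749674,  0.66274749, -0.73826755]))
yel [(np.int32(266), [289, 232, 30, 16], [303.7, 239.0])]
org [(np.int32(227), [219, 158, 23, 17], [229.8, 166.1])]
red [(np.int32(287), [228, 195, 28, 53], [241.7, 219.6]), (np.int32(2231), [206, 204, 90, 93], [249.3, 256.2]), (np.int32(33), [262, 218, 8, 11], [265.1, 223.5])]
top (array([0.43504337, 0.01153768, 0.91913206]), array([ 0.15812559,  0.0078688 , -0.98741131]))
yel [(np.int32(505), [342, 133, 28, 29], [355.2, 146.9])]
org [(np.int32(400), [207, 191, 25, 44], [219.4, 203.0])]
red [(np.int32(388), [226, 165, 71, 30], [263.5, 178.8]), (np.int32(1989), [215, 179, 102, 55], [264.5, 207.0])]
[ 0.25089861 -0.54431672  0.23048192] [-8.91449294e-04  9.76787041e-01  2.14210823e-01 -7.23739275e-05] 0.1 0.0187 [0.16748412 1.58685735 0.69785247]
```

View pics/side0.png

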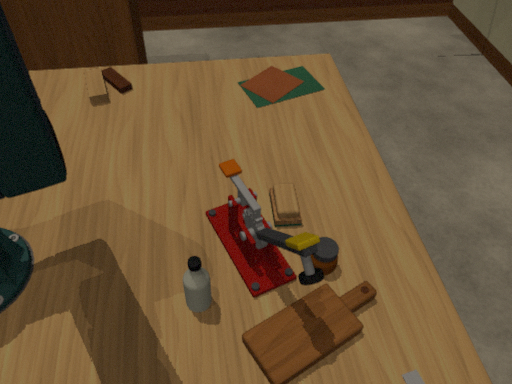

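View pics/top0.png

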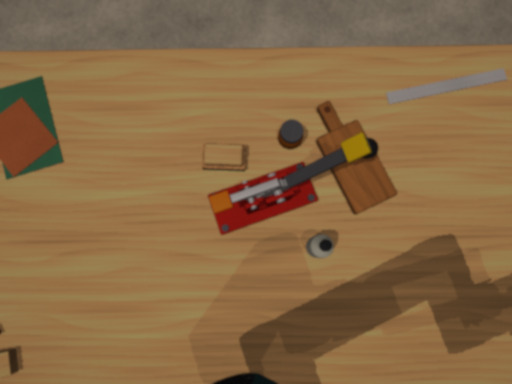

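The side view shows the orange pad at (230,166), the yellow pad at (304,240) and the red plate. In the top view orange is at about (220,202) and yellow at (355,147). The glue bottle is at (321,245), the jar at (291,133) and the sander at (225,157), all clear of both pads.

```bash
python3 - <<'E'
from h import *
s=env.grab_frame('side');t=env.grab_frame('top')
O=(15,200,150)
for d in(s,t):print(blob(d,(8,190,150),(20,255,255)),blob(d,(22,120,120),(35,255,255)))
m=cv2.inRange(cv2.cvtColor(t['color'],cv2.COLOR_RGB2HSV),(0,150,60),(6,255,255))
m=cv2.morphologyEx(m,cv2.MORPH_CLOSE,np.ones((9,9)))
c=max(cv2.findContours(m,0,2)[0],key=cv2.contourArea);r=cv2.minAreaRect(c);print(r)
P=np.array([onz(t,*p,.012) for p in cv2.boxPoints(r)]);print(P.round(3),np.linalg.norm(np.diff(P,axis=0),axis=1))
ob=[b for b in blob(s,(8,150,130),(20,255,255))][0][2];yb=blob(s,(22,120,120),(35,255,255))[0][2]
print('org',tri(s,ob,t,(220,202)),'yel',tri(s,yb,t,(355.2,146.9)))
print('org@.161',onz(t,220,202,.161),onz(s,*ob,.161))
E
```

```text
[] [(np.int32(268), [287, 232, 32, 17], [303.5, 239.0])]
[(np.int32(264), [210, 192, 21, 20], [220.0, 201.5])] [(np.int32(505), [342, 133, 28, 29], [355.2, 146.9])]
((265.1499938964844, 204.9499969482422), (26.56313133239746, 102.14156341552734), 71.56505584716797)
[[ 0.543  0.119  0.012]
 [ 0.616 -0.106  0.012]
 [ 0.557 -0.124  0.012]
 [ 0.485  0.1    0.012]] [0.23732461 0.06209017 0.2349172 ]
org (array([0.53902444, 0.08743288, 0.16065948]), np.float64(0.0024450039788062195)) yel (array([ 0.62632399, -0.16120454,  0.23300046]), np.float64(0.0038667497523484))
org@.161 [0.5377452  0.08734542 0.161     ] [0.54021621 0.08729395 0.161     ]
```

>>> arm_command(
  increments=[0,0,0,0.89,0,0.9,-0.95,0,0,0,0.9,-0.95,0,0,0,0.9,-0.95,0,0,0,0.9,-0.95,0,0,0,0.9,-0.95,0,0,0,0.9,-0.95,0,0,0,0.9,-0.95,0,0,0,0.9,-0.95,0,0,0,0.9,-0.95,0,0,0],
  squeeze=30,
)

```text
clock: 1.2
tcp_pos: [0.3998, -0.2227, 0.2313]
ee_rot: [-0.0, 0.987, 0.162, 0.0]
wrist_force: [1.0, 0.0, -0.3]
width: -0.0
finger_force: 0.0
```

```bash
cat >> h.py <<'E'
from scipy.spatial.transform import Rotation as Ro
def togo(P):
    o=env.get_obs(); w,x,y,z=o['ee_rot']; R=Ro.from_quat([x,y,z,w]).as_matrix()
    print('t',o['clock'],'tcp',np.round(o['tcp_pos'],4),'F',np.round(o['wrist_force'],1),'R',R.round(3).tolist(),'w',o['width'])
    for p in P: print('target',np.round(p,4),'units',(R.T@(np.array(p)-o['tcp_pos'])/.03).round(2))
E
python3 -c "
from h import *
togo([[.539,.087,.19]])"
```

```text
t 1.2 tcp [ 0.3998 -0.2227  0.2313] F [ 1.   0.  -0.3] R [[0.948, 0.319, 0.0], [0.319, -0.948, 0.0], [0.0, -0.0, -1.0]] w -2.1518786818549316e-05
target [0.539 0.087 0.19 ] units [ 7.69 -8.3   1.38]
```

>>> arm_command(
  increments=[0.85,-0.92,0,0,0,0.85,-0.92,0,0,0,0.85,-0.92,0,0,0,0.85,-0.92,0,0,0,0.85,-0.92,0,0,0,0.85,-0.92,0,0,0,0.85,-0.92,0,0,0,0.85,-0.92,0.3,0,0,0.85,-0.92,0.5,0,0,0,0,0.6,0,0],
)

```text
clock: 2.2
tcp_pos: [0.5402, 0.0883, 0.1895]
ee_rot: [-0.001, 0.987, 0.163, 0.002]
wrist_force: [-0.0, -0.9, -0.5]
width: 0.0001
finger_force: 0.0
```

```bash
python3 - <<'E'
from h import *
s=grab('side','s1.png');t=grab('top','t1.png')
togo([[.539,.087,.165]])
a=[cv2.resize(cv2.cvtColor(d['color'],cv2.COLOR_RGB2BGR)[130:280,170:370],None,fx=2,fy=2) for d in(s,t)]
a=[cv2.resize(x,(400,300)) for x in a]
cv2.imwrite('pics/c1.png',np.hstack(a))
E
```

```text
t 2.3 tcp [0.5358 0.0854 0.187 ] F [-1.  -0.1 -0.4] R [[0.947, 0.321, -0.005], [0.321, -0.947, -0.0], [-0.005, -0.001, -1.0]] w 0.00014504468357989656
target [0.539 0.087 0.165] units [ 0.12 -0.02  0.73]
```

View pics/c1.png

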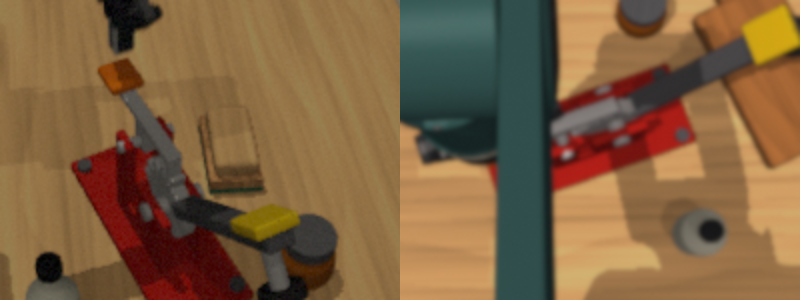

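>>> arm_command(
  increments=[0.1,0,0.3,0,0,0,0,0.3,0,0,0,0,0.15,0,0,0,-0.05,0.1,0,0,0,-0.05,0.1,0,0,0,-0.05,0.1,0,0,0,-0.05,0.1,0,0,0,-0.05,0.1,0,0,0,-0.05,0.1,0,0,0,0,0,0,0],
)

```text
clock: 3.3
tcp_pos: [0.5374, 0.0947, 0.1486]
ee_rot: [-0.0, 0.987, 0.162, -0.0]
wrist_force: [-1.2, 3.3, 2.7]
width: 0.0004
finger_force: 1.6
```

```bash
python3 - <<'E'
from h import *
s=grab('side','s2.png')
togo([[.536,.096,.147]])
print(blob(s,(8,150,130),(20,255,255)))
cv2.imwrite('pics/c2.png',cv2.resize(cv2.cvtColor(s['color'],cv2.COLOR_RGB2BGR)[130:270,180:340],(640,560)))
E
```

```text
t 3.35 tcp [0.5375 0.0943 0.1487] F [-1.2  2.9  2.4] R [[0.948, 0.32, -0.0], [0.32, -0.948, 0.0], [0.0, -0.0, -1.0]] w 2.7316805130831316e-05
target [0.536 0.096 0.147] units [-0.03 -0.07  0.06]
[(np.int32(35), [218, 165, 9, 11], [222.3, 170.2])]
```

View pics/c2.png

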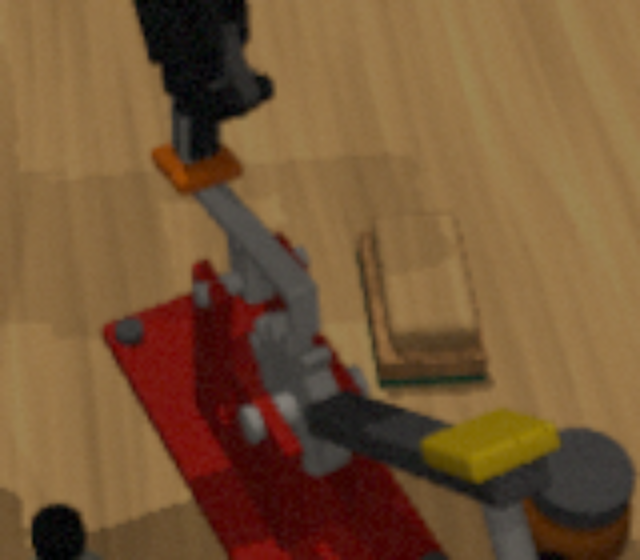

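The fingertips are on the orange pad, which shows in the crop at (197,168) and has started down with about 3 N. I'll press further.

>>> arm_command(
  increments=[0,-0.03,0.06,0,0,0,-0.03,0.06,0,0,0,-0.03,0.06,0,0,0,-0.02,0.05,0,0,0,0,0,0,0,0,0,0,0,0,0,0,0,0,0,0,0,0,0,0,0,0,0,0,0,0,0,0,0,0],
)

```text
clock: 4.35
tcp_pos: [0.5366, 0.0968, 0.1419]
ee_rot: [0.0, 0.987, 0.162, 0.0]
wrist_force: [-0.5, 1.6, 0.2]
width: -0.0001
finger_force: 0.5
```

>>> arm_command(
  increments=[0,0,-0.3,0,0,0,0,-0.7,0,0,0,0,-1,0,0,0,0,-1,0,0,0,0,-1,0,0,0,0,-0.5,0,0,0,0,0,0,0,0,0,0,0,0,0,0,0,0,0,0,0,0,0,0],
)

```text
clock: 5.35
tcp_pos: [0.5357, 0.0969, 0.2756]
ee_rot: [-0.0, 0.987, 0.162, -0.001]
wrist_force: [0.3, 0.9, -0.6]
width: 0.0001
finger_force: 0.0
```

```bash
python3 - <<'E'
from h import *
s=grab('side','s3.png');togo([])
b=blob(s,(8,150,130),(20,255,255));y=blob(s,(22,120,120),(35,255,255));print(b,y)
og=np.array([.576,-.024]);ly=np.array([-.319,.948])
for a in(0,.15,.2,.25,.3,.36):
    c,q=np.cos(a),np.sin(a);h=.06+.057*c+.042*q;z=.119+.042*c-.057*q
    print('pawl',a,proj(s,[*(og+h*ly),z]))
for a in(0,.05,.1,.15):
    e=np.pi/4-a;h=.205*np.cos(e)-.018*np.sin(e);z=.085+.205*np.sin(e)+.018*np.cos(e);print('arm',a,(og-h*ly).round(3),round(z,3),proj(s,[*(og-h*ly),z]))
cv2.imwrite('pics/c3.png',cv2.resize(cv2.cvtColor(s['color'],cv2.COLOR_RGB2BGR)[130:270,180:340],(640,560)))
E
```

```text
t 5.4 tcp [0.5358 0.097  0.2757] F [ 0.2  0.6 -0.3] R [[0.948, 0.319, -0.002], [0.319, -0.948, -0.0], [-0.002, -0.001, -1.0]] w -0.00022994443655157136
[(np.int32(101), [220, 166, 17, 11], [227.3, 171.5])] [(np.int32(310), [286, 232, 33, 17], [303.7, 239.4])]
pawl 0 [[228.86245574 166.29427097]]
pawl 0.15 [[227.73205815 167.69742035]]
pawl 0.2 [[227.42499602 168.31489267]]
pawl 0.25 [[227.15347918 169.00364407]]
pawl 0.3 [[226.91777908 169.76133466]]
pawl 0.36 [[226.68247321 170.75811339]]
arm 0 [ 0.618 -0.149] 0.243 [[296.18018712 230.02081229]]
arm 0.05 [ 0.621 -0.157] 0.236 [[298.29165148 236.2467063 ]]
arm 0.1 [ 0.623 -0.164] 0.229 [[300.25992801 242.44644572]]
arm 0.15 [ 0.625 -0.17 ] 0.221 [[302.07658046 248.59205427]]
```

View pics/c3.png

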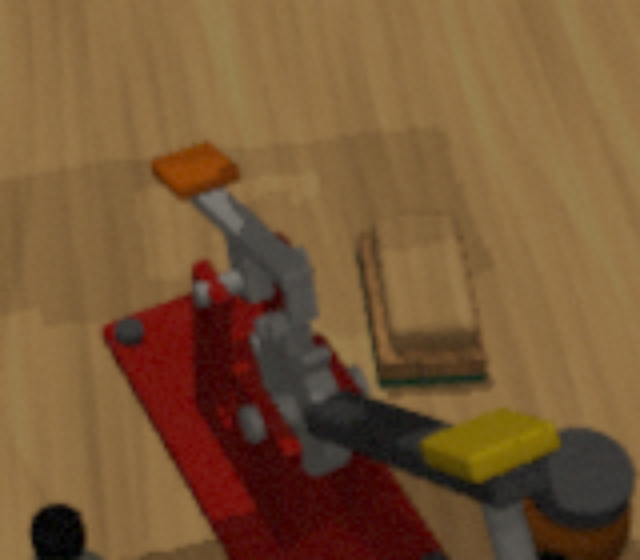

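The pad now spans about rows 165–179 (was 158–175), which matches roughly 0.33–0.36 rad, so the pawl is free. The arm is still raised at about 0.06. Next I'll plan the push arc.

```bash
python3 - <<'E'
from h import *
og=np.array([.579,-.0244]);ly=np.array([-.319,.948])
prev=None
for i,a in enumerate(np.linspace(.06,.785,25)):
    e=np.pi/4-a;s=.205+.008*i/24
    h=s*np.cos(e)-.018*np.sin(e)-.0145;z=.085+s*np.sin(e)+.018*np.cos(e)
    if i==0: togo([[*(og-h*ly),.265],[*(og-h*ly),z]])
    else: print(round(a,3),'z',round(z,4),'dy',round((h-prev[0])/.03,2),'dz',round((prev[1]-z)/.03,2))
    prev=h,z
E
```

```text
t 5.4 tcp [0.5358 0.097  0.2757] F [ 0.2  0.6 -0.3] R [[0.948, 0.319, -0.002], [0.319, -0.948, -0.0], [-0.002, -0.001, -1.0]] w -0.00022994443655157136
target [ 0.6195 -0.1447  0.265 ] units [0.07 8.53 0.35]
target [ 0.6195 -0.1447  0.2345] units [0.07 8.53 1.37]
0.09 z 0.2303 dy 0.16 dz 0.14
0.12 z 0.2261 dy 0.15 dz 0.14
0.151 z 0.2217 dy 0.15 dz 0.15
0.181 z 0.2171 dy 0.14 dz 0.15
0.211 z 0.2124 dy 0.14 dz 0.16
0.241 z 0.2076 dy 0.14 dz 0.16
0.271 z 0.2026 dy 0.13 dz 0.17
0.302 z 0.1975 dy 0.13 dz 0.17
0.332 z 0.1923 dy 0.12 dz 0.17
0.362 z 0.187 dy 0.12 dz 0.18
0.392 z 0.1816 dy 0.11 dz 0.18
0.423 z 0.176 dy 0.1 dz 0.18
0.453 z 0.1704 dy 0.1 dz 0.19
0.483 z 0.1646 dy 0.09 dz 0.19
0.513 z 0.1588 dy 0.09 dz 0.19
0.543 z 0.1529 dy 0.08 dz 0.2
0.574 z 0.1469 dy 0.08 dz 0.2
0.604 z 0.1408 dy 0.07 dz 0.2
0.634 z 0.1347 dy 0.06 dz 0.2
0.664 z 0.1285 dy 0.06 dz 0.21
0.694 z 0.1222 dy 0.05 dz 0.21
0.725 z 0.1159 dy 0.05 dz 0.21
0.755 z 0.1095 dy 0.04 dz 0.21
0.785 z 0.1031 dy 0.03 dz 0.21
```

>>> arm_command(
  increments=[0.07,0.7,0,0,0,0,1,0,0,0,0,1,0,0,0,0,1,0,0,0,0,1,0,0,0,0,1,0,0,0,0,1,0,0,0,0,1,0,0,0,0,0.83,0,0,0,0,0,0.35,0,0],
)

```text
clock: 6.4
tcp_pos: [0.6219, -0.1484, 0.2665]
ee_rot: [0.001, 0.987, 0.16, 0.001]
wrist_force: [-1.0, 0.1, 0.6]
width: 0.0001
finger_force: 0.0
```

```bash
python3 - <<'E'
from h import *
s=grab('side','s4.png');togo([[.6195,-.1447,.2345]])
print(blob(s,(22,120,120),(35,255,255)))
cv2.imwrite('pics/c4.png',cv2.resize(cv2.cvtColor(s['color'],cv2.COLOR_RGB2BGR)[150:290,220:380],(640,560)))
E
```

```text
t 6.45 tcp [ 0.6198 -0.146   0.2637] F [ 0.1 -0.4 -1.9] R [[0.948, 0.317, -0.003], [0.317, -0.948, 0.001], [-0.002, -0.002, -1.0]] w 7.226020401055956e-05
target [ 0.6195 -0.1447  0.2345] units [ 0.01 -0.04  0.97]
[(np.int32(55), [286, 236, 15, 7], [292.8, 239.4])]
```

View pics/c4.png

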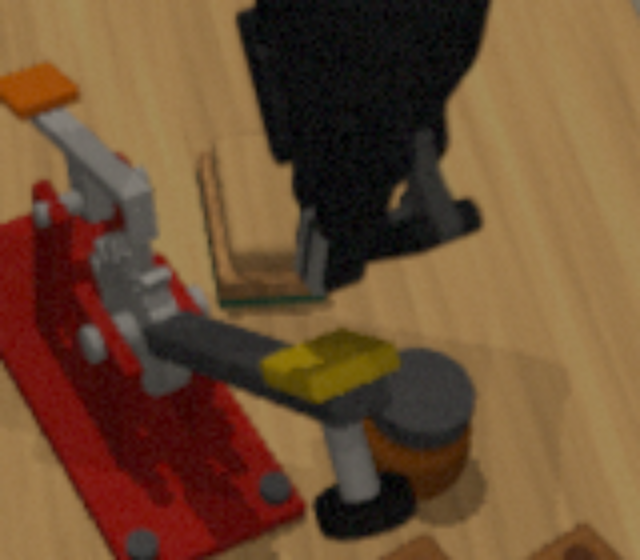

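The fingertip is above the yellow pad, with tip at (302,221) and pad at (302,241). I'll descend and push along the arc.

>>> arm_command(
  increments=[0,0,0.5,0,0,0,0,0.3,0,0,0,0,0.18,0,0,0,0.16,0.14,0,0,0,0.15,0.14,0,0,0,0.15,0.15,0,0,0,0.14,0.15,0,0,0,0.14,0.16,0,0,0,0.14,0.16,0,0,0,0,0,0,0],
)

```text
clock: 7.45
tcp_pos: [0.629, -0.1709, 0.2093]
ee_rot: [0.0, 0.987, 0.162, -0.0]
wrist_force: [0.3, 0.4, -0.9]
width: 0.0001
finger_force: 0.0
```

```bash
python3 - <<'E'
from h import *
s=grab('side','s5.png');togo([[.6195+.0264*.319,-.1447-.0264*.948,.2076]])
print(blob(s,(22,120,120),(35,255,255)))
cv2.imwrite('pics/c5.png',cv2.resize(cv2.cvtColor(s['color'],cv2.COLOR_RGB2BGR)[150:290,220:380],(640,560)))
E
```

```text
t 7.5 tcp [ 0.629  -0.1709  0.2097] F [-0.1 -1.1  0.2] R [[0.948, 0.319, 0.0], [0.319, -0.948, -0.001], [-0.0, 0.001, -1.0]] w -0.00033460158751231946
target [ 0.6279 -0.1697  0.2076] units [-0.02 -0.05  0.07]
[(np.int32(46), [291, 255, 10, 6], [295.5, 257.7]), (np.int32(38), [304, 263, 10, 7], [308.2, 266.0])]
```

View pics/c5.png

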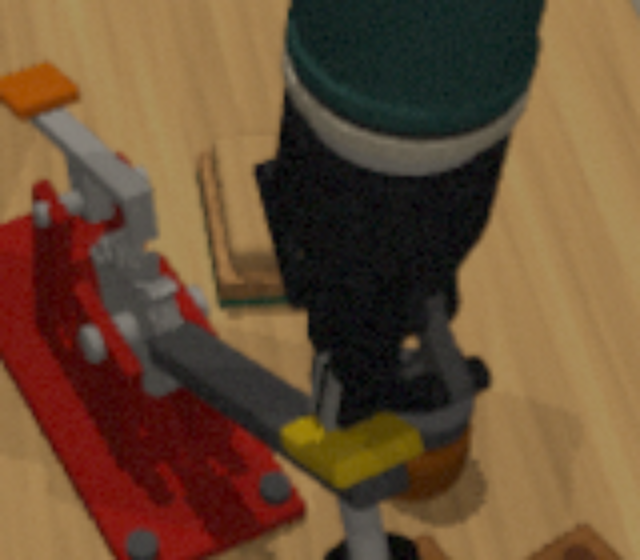

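The arm has passed 0.18, swinging freely, with the tip on the pad at about (303,257). I'll continue.

>>> arm_command(
  increments=[0,0.12,0.19,0,0,0,0.12,0.18,0,0,0,0.12,0.17,0,0,0,0.12,0.18,0,0,0,0.11,0.18,0,0,0,0.1,0.18,0,0,0,0.1,0.19,0,0,0,0.09,0.19,0,0,0,0.09,0.19,0,0,0,0.08,0.2,0,0],
)

```text
clock: 8.5
tcp_pos: [0.639, -0.1996, 0.1539]
ee_rot: [-0.0, 0.987, 0.162, 0.0]
wrist_force: [2.0, 0.6, 2.1]
width: -0.0
finger_force: 1.4
```

>>> arm_command(
  increments=[0,0.08,0.2,0,0,0,0.07,0.2,0,0,0,0.06,0.2,0,0,0,0.06,0.21,0,0,0,0.05,0.21,0,0,0,0.04,0.2,0,0,0,0.02,0.1,0,0,0,0,0.05,0,0,0,0,0,0,0,0,0,0,0,0],
)

```text
clock: 9.5
tcp_pos: [0.6424, -0.2107, 0.1134]
ee_rot: [0.0, 0.987, 0.162, 0.0]
wrist_force: [-0.1, 0.8, 0.4]
width: -0.0001
finger_force: 0.0
```

```bash
python3 - <<'E'
from h import *
s=grab('side','s6.png');togo([[.579+.2*.319,-.0244-.2*.948,.1031]])
cv2.imwrite('pics/c6.png',cv2.resize(cv2.cvtColor(s['color'],cv2.COLOR_RGB2BGR)[150:390,180:420],(600,585)))
E
```

```text
t 9.55 tcp [ 0.6425 -0.2107  0.1135] F [ 1.3 -0.1  0.5] R [[0.948, 0.319, 0.0], [0.319, -0.948, -0.0], [0.0, 0.001, -1.0]] w -2.5298598567229447e-05
target [ 0.6428 -0.214   0.1031] units [-0.03  0.11  0.35]
```

View pics/c6.png

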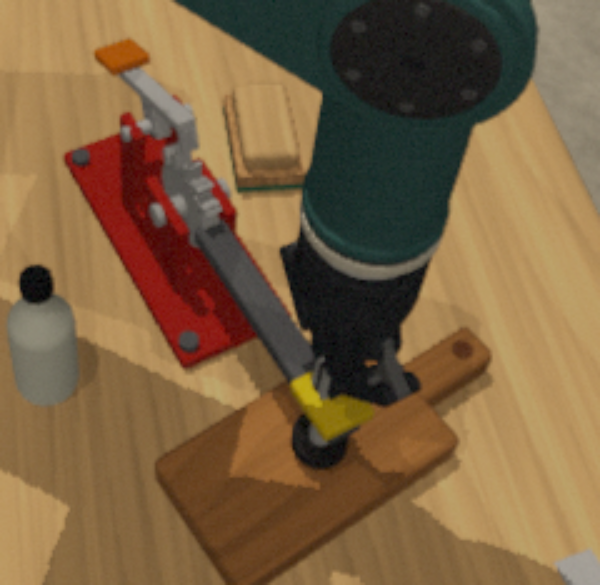

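The foot hovers just above the board, with the tip on the yellow pad. About 10 mm remains, so I'll go slowly and watch the force.

>>> arm_command(
  increments=[0,0.03,0.06,0,0,0,0.02,0.06,0,0,0,0,0.06,0,0,0,0,0.05,0,0,0,0,0.04,0,0,0,0,0.03,0,0,0,0,0.03,0,0,0,0,0,0,0,0,0,0,0,0,0,0,0,0,0],
)

```text
clock: 10.55
tcp_pos: [0.6429, -0.2119, 0.1035]
ee_rot: [-0.0, 0.987, 0.162, -0.0]
wrist_force: [1.1, -0.5, 1.4]
width: -0.0003
finger_force: 0.8
```

>>> arm_command(
  increments=[0,0,0.03,0,0,0,0,0.02,0,0,0,0,0,0,0,0,0,0,0,0,0,0,0,0,0,0,0,0,0,0,0,0,0,0,0,0,0,0,0,0,0,0,0,0,0,0,0,0,0,0],
)

```text
clock: 11.55
tcp_pos: [0.6429, -0.212, 0.1031]
ee_rot: [0.0, 0.987, 0.162, 0.0]
wrist_force: [-1.5, -0.2, 8.6]
width: 0.0003
finger_force: 4.3
```

The force has risen to 8.6 N and the tip stopped at 103 mm, so the foot is on the board. I'll seat it slightly more, then retreat straight up.

>>> arm_command(
  increments=[0,0,0.03,0,0,0,0,0,0,0,0,0,0,0,0,0,0,-0.1,0,0,0,0,-0.3,0,0,0,0,-0.8,0,0,0,0,-1,0,0,0,0,-1,0,0,0,0,-1,0,0,0,0,-0.5,0,0],
)

```text
clock: 12.55
tcp_pos: [0.6439, -0.2121, 0.2452]
ee_rot: [0.001, 0.987, 0.162, 0.001]
wrist_force: [0.9, 0.0, 1.7]
width: -0.0001
finger_force: 0.0
```

>>> arm_command(
  increments=[-0.5,0,0,0,0,-1,0,0,0,0,-1,0,0,0,0,-1,0,0,0,0,-1,0,0,0,0,-1,0,0,0,0,-0.5,0,0,0,0,0,0,0,0,0,0,0,0,0,0,0,0,0,0,0],
)

```text
clock: 13.55
tcp_pos: [0.4732, -0.2692, 0.2419]
ee_rot: [-0.0, 0.987, 0.162, 0.0]
wrist_force: [-0.8, -0.0, 0.2]
width: 0.0004
finger_force: 0.0
```

```bash
python3 - <<'E'
from h import *
s=grab('side','s7.png');t=grab('top','t7.png');togo([])
ys=blob(s,(22,120,120),(35,255,255));yt=blob(t,(22,120,120),(35,255,255));print(ys,yt)
print(proj(s,[.6445,-.2187,.103]),proj(t,[.6445,-.2187,.103]))
if ys and yt: print(tri(s,max(ys)[2],t,max(yt)[2]))
a=cv2.cvtColor(s['color'],cv2.COLOR_RGB2BGR)[130:386,170:426];b=cv2.cvtColor(t['color'],cv2.COLOR_RGB2BGR)[60:316,170:426]
cv2.imwrite('pics/c7.png',cv2.resize(np.hstack([a,b]),(800,400)))
E
```

```text
t 13.65 tcp [ 0.4732 -0.2691  0.2419] F [ 0.7 -1.2  0.1] R [[0.947, 0.32, 0.0], [0.32, -0.947, 0.0], [0.0, -0.0, -1.0]] w -0.00022537635705986432
[(np.int32(593), [296, 297, 33, 31], [311.9, 312.0])] [(np.int32(376), [354, 144, 26, 22], [366.7, 154.5])]
[[312.0777841  311.82522895]] [[367.33527288 153.92982353]]
(array([ 0.6442542 , -0.21792864,  0.10079425]), np.float64(0.0008057441598653825))Traceback (most recent call last):
  File "<stdin>", line 7, in <module>
    return _nx.concatenate(arrs, 1, dtype=dtype, casting=casting)
           ~~~~~~~~~~~~~~~^^^^^^^^^^^^^^^^^^^^^^^^^^^^^^^^^^^^^^^
ValueError: all the input array dimensions except for the concatenation axis must match exactly, but along dimension 0, the array at index 0 has size 254 and the array at index 1 has size 256
```

The yellow pad lies within about 2 mm of its expected down position in both views. I'll take one last look before handing in.

```bash
python3 - <<'E'
import cv2,numpy as np
a=cv2.imread('pics/s7.png')[128:384,170:426];b=cv2.imread('pics/t7.png')[60:316,170:426]
cv2.imwrite('pics/c7.png',cv2.resize(np.hstack([a,b]),(800,400)))
E
```

```text
(no output)
```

View pics/c7.png

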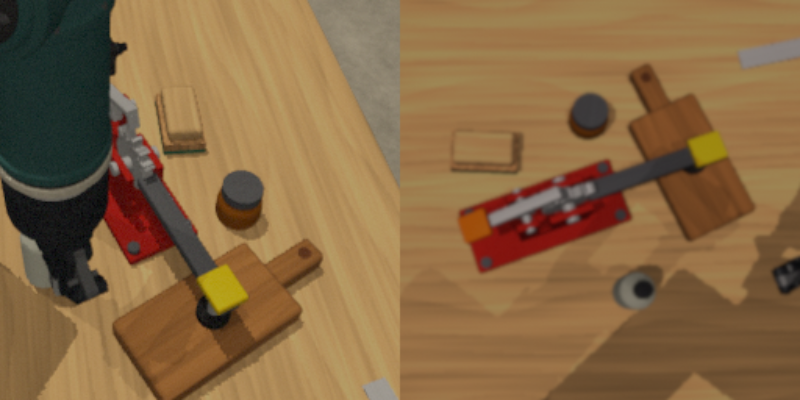

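The foot sits on the board and the orange pad is still down. The board handle is at top-view pixel (327,108), as at the start, and the bottle, jar and sander are undisturbed. I'm handing in.

```bash
python3 -c "
from plant import env
print(env.sign_off())"
```

```text
the job is handed in; nothing more can be done
None
```

I handed the job in at about 14 s. The pawl is pressed free (about 0.33–0.36 rad by my estimate) and the hold-down arm is down with its foot on the board. In the last pictures the board, glue bottle, wax jar and sanding block looked unmoved; `sign_off()` returned no verdict.

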